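Find the loose bolt and hold its cap open

ROBOT

A 7-joint arm with a two-finger parallel gripper is mounted at the origin on a cart in front of the work surface, level with it; the furniture and walls round the work are solid. World frame = base frame: x ahead of the robot, y to its left, z up, the work surface at z = 0. Lengths are in m, angles in rad, forces in N, time in s.
With the tool pointing down it reaches from about 0.425 to 0.925 m from the base axis. Payload 6.8 kg.
Tool frame: the origin (TCP) lies midway between the tips of the shut fingers; the grasp point (between the pads) lies 19 mm behind it; y points along the fingers, z is the direction in which the jaws open and shut, and the axes are right-handed (so a half turn about y gives the same grasp; the last joint's range is limited). The gripper opens to 85 mm and grips with 20 to 120 N. Pads are 22 mm wide; open, the fingers measure 114 mm over their backs; the gripper's body (76 mm by 85 mm) begins 54 mm behind the grasp point. The pads swing forward as they close: fully open they stand 13 mm farther back than shut.
Start: joints at [-1.301, 0.477, 0.022, 1.555, -0.011, 1.109, -0.083], TCP at [0.249, 0.627, 0.231] pointing down, gripper open.
Joint ranges: [-2.96, 2.96], [-0.34, 2.1], [-1.41, 1.46], [0.24, 2.44], [-1.37, 4.51], [0.17, 1.92], [-2.96, 2.96]. Speed limits (rad/s): [2.39, 2.39, 3.14, 3.14, 3.14, 3.14, 3.14].

INTERFACE

Orientations are given as a rotation vector (axis times angle).
In Python, from bench import r gives the robot as it stands.
- The arm moves only by the tool send_rows, never from a script. Its argument "rows" is text: rows parted by semicolons, each of 6 numbers parted by spaces: the shift along the world's x, y, z in m, then the turn, a rotation vector about the world's x, y, z in rad. A call has 1 to 20 rows; each row shifts and turns the commanded pose from where the row before left it; what a row does not reach is not made up. A row lasts 1/10 s, in which the tool goes at most 50 mm and 8.59 degrees, less where a joint would pass 70% of its speed; a pose out of reach is approached as far as the arm can. A call is refused whole if a number of a shift passes 0.05 or a number of a turn 0.15, either way. A call with a gripper value outside its range is refused whole. "grip" is the finger opening in m, from 0 to 0.0854, set as the call begins (left out, the last holds). The fingers move at their own pace and stop on an object; "grip_force" is the grip in N (left out, the last holds). Time passes only in rows, so rows that do not move let the fingers close. It gives the time, the measured TCP pose, the force and the opening at its end, in the units of the state.
- r.get_obs(): the state, without advancing time (a new reading comes with each control period).
- r.grab_frame(name): name is "scene" or "top" or "wrist"; returns a dict with "pixels" (480x640x3 uint8, red, green, blue), "intrinsics" (3x3 intrinsics, pixels), "position" and "orientation" of the camera in the world. Camera axes: x right, y up, looking along -z (the intrinsics and any distortion apply to the point x, -y, -z); pixel columns grow to the right and rows downward; lengths in m; the calibration is good to about 2 mm. A picture is of the moment at which its call begins. There is no depth.
- r.hand_in(): hands the job in, once; it reports no verdict.
The state is a dict: "clock": time; "joints": joint angles; "qvel": joint speeds; "tau": joint torques, N m; "tcp_pos": TCP position; "orientation": TCP orientation; "contact_force": force on the tool from outside, world axes, zero at the start; "moment": the same for the moment, N m; "grip_width": finger opening in m.
Only numpy, scipy, OpenCV 4.12 (cv2) and the standard library are available. Lean on these libraries where they do the work, as an engineer would, in place of code of your own. Each camera call takes 0.05 s, during which the arm holds its last target.

TASK

One of the three hexagon bolts on the aluminium filter block is loose: tap the bolts from above to find it (the loose one sinks several millimetres and stays down, a tight one does not give). Then lift the hinged blue cap behind that bolt by its black tab to at least 45 degrees so that its filter seat can be inspected, and finish while still holding it open with the fingers, for it springs shut when let go. Leave the caps of the tight bolts shut, do not open any cap before its bolt has been found loose, and leave everything else where it stands.

Things in the scene. Friction and masses are not known exactly. Their poses are not given: they have to be found in the camera images.
- block: aluminium block fixed to the worktop, 124 mm deep (own x), 200 wide (own y), top face 50 mm up; origin under its middle; x points from bolts to hinges (away from the robot), y left, z up. Three places that look alike (left, middle, right as the robot sees them, 66 mm apart): hexagon bolt in front, hinged blue cap with black tab behind it. Which bolt is loose changes every run
- bolt_left_top (a point): centre of the flat top of the left bolt's hexagon head, 24 mm across the corners, 71 mm above the worktop at the start; it faces up
- bolt_left (a joint): how far the left bolt has sunk, m: 0 at the start. A tight bolt sinks less than 1.5 mm when pressed; the loose one sinks 7 mm under about 3 N of push from above, down to its stop, and stays down when left
- tab_left (a point): grip point in the middle of the black upright tab on the free front end of the left blue cap; tab 12 mm wide (block's y), 14 mm long (block's x), its top 10 mm above this point and the block's top face 22 mm below it, cap shut; free space of 25 mm or more at both sides along y. Its own axes are the block's when the cap is shut and tip with the cap
- hinge_left (a point): middle of the left cap's hinge pin, 54.5 mm above the worktop; the pin lies along the block's y. The tab's grip point is 59 mm in front of it (toward the bolt) and 18 mm higher, cap shut
- cap_left (a joint): opening angle of the left cap, rad: 0 shut, 1.3 its end stop; the free front end rises and swings back about the hinge. A light spring (about 1 N at the tab) shuts it when let go
- bolt_middle_top (a point): centre of the flat top of the middle bolt's hexagon head, 24 mm across the corners, 71 mm above the worktop at the start; it faces up
- bolt_middle (a joint): how far the middle bolt has sunk, m: 0 at the start. A tight bolt sinks less than 1.5 mm when pressed; the loose one sinks 7 mm under about 3 N of push from above, down to its stop, and stays down when left
- tab_middle (a point): grip point in the middle of the black upright tab on the free front end of the middle blue cap; tab 12 mm wide (block's y), 14 mm long (block's x), its top 10 mm above this point and the block's top face 22 mm below it, cap shut; free space of 25 mm or more at both sides along y. Its own axes are the block's when the cap is shut and tip with the cap
- hinge_middle (a point): middle of the middle cap's hinge pin, 54.5 mm above the worktop; the pin lies along the block's y. The tab's grip point is 59 mm in front of it (toward the bolt) and 18 mm higher, cap shut
- cap_middle (a joint): opening angle of the middle cap, rad: 0 shut, 1.3 its end stop; the free front end rises and swings back about the hinge. A light spring (about 1 N at the tab) shuts it when let go
- bolt_right_top (a point): centre of the flat top of the right bolt's hexagon head, 24 mm across the corners, 71 mm above the worktop at the start; it faces up
- bolt_right (a joint): how far the right bolt has sunk, m: 0 at the start. A tight bolt sinks less than 1.5 mm when pressed; the loose one sinks 7 mm under about 3 N of push from above, down to its stop, and stays down when left
- tab_right (a point): grip point in the middle of the black upright tab on the free front end of the right blue cap; tab 12 mm wide (block's y), 14 mm long (block's x), its top 10 mm above this point and the block's top face 22 mm below it, cap shut; free space of 25 mm or more at both sides along y. Its own axes are the block's when the cap is shut and tip with the cap
- hinge_right (a point): middle of the right cap's hinge pin, 54.5 mm above the worktop; the pin lies along the block's y. The tab's grip point is 59 mm in front of it (toward the bolt) and 18 mm higher, cap shut
- cap_right (a joint): opening angle of the right cap, rad: 0 shut, 1.3 its end stop; the free front end rises and swings back about the hinge. A light spring (about 1 N at the tab) shuts it when let go
- bottle_small_a: white reagent bottle with black cap, 56x57x132 mm, a bystander; origin at the middle of its underside
- bottle_small_b: white reagent bottle with black cap, 56x57x130 mm, a bystander; origin at the middle of its underside
- bottle_big: large white reagent bottle with tube fittings on top, 78x79x186 mm, a bystander; origin at the middle of its underside
- cup_a: white sample cup with blue lid, 55 mm wide, 58 mm high, a bystander; origin at the middle of its underside
- cup_c: white sample cup with dark grey lid, 55 mm wide, 58 mm high, a bystander; origin at the middle of its underside
- vial_b: glass vial with blue cap, 22 mm wide, 48 mm high, a bystander; origin at the middle of its underside
- box_caps: blue and white carton, 55x90x45 mm, a bystander; origin at the middle of its underside
- tape_roll: roll of beige tape lying flat, 52 mm wide, 19 mm high, a bystander; origin at the middle of its underside

How it is judged:
On the way:
1. the loose bolt has been tapped and has sunk (((value of joint bolt_left above 0.004 m and value of joint each of cap_left, cap_middle, cap_right below 0.12 rad) or (value of joint bolt_middle above 0.004 m and value of joint each of cap_left, cap_middle, cap_right below 0.12 rad) or (value of joint bolt_right above 0.004 m and value of joint each of cap_left, cap_middle, cap_right below 0.12 rad))), for 0.2 s.
At the end, for the whole second after the job is handed in: The loose bolt is down by more than 4 mm, the cap behind it stands open by more than 0.7 rad (40 degrees) and the fingers press on it with more than 0.3 N; the other two caps are shut (less than 0.12 rad) and the other two bolts are not down (less than 3 mm) (((value of joint bolt_left above 0.004 m and value of joint cap_left above 0.7 rad and contact force between the fingers and cap_left above 0.3 N and value of joint each of cap_middle, cap_right below 0.12 rad and value of joint each of bolt_middle, bolt_right below 0.003 m) or (value of joint bolt_middle above 0.004 m and value of joint cap_middle above 0.7 rad and contact force between the fingers and cap_middle above 0.3 N and value of joint each of cap_left, cap_right below 0.12 rad and value of joint each of bolt_left, bolt_right below 0.003 m) or (value of joint bolt_right above 0.004 m and value of joint cap_right above 0.7 rad and contact force between the fingers and cap_right above 0.3 N and value of joint each of cap_left, cap_middle below 0.12 rad and value of joint each of bolt_left, bolt_middle below 0.003 m))); the arm keeps its last pose, push and grip.
It fails at once if the cap of a bolt that has not been found loose is opened ((value of joint cap_left above 0.35 rad and value of joint bolt_left below 0.003 m) or (value of joint cap_middle above 0.35 rad and value of joint bolt_middle below 0.003 m) or (value of joint cap_right above 0.35 rad and value of joint bolt_right below 0.003 m)).
It fails at once if a bystander is moved more than 40 mm (distance of any of bottle_small_a, bottle_small_b, cup_a, cup_c, vial_b, box_caps from where it was at the start of the episode above 0.04 m).
It also fails if it takes over 42 s, if anything falls off the work surface, if the arm or the gripper's body presses on something with over 40 N, if the wrist force passes 120 N, or if a joint passes its speed limit or range.

## Working session

There is one attempt and no reset: what is moved stays moved. The work goes in short steps, Python scripts to look and compute and a tool call to move; the robot and the scene stay as the last step left them, time stands still between calls to the robot, and variables do not carry over. Pictures are saved under pics/ and viewed, and the job is handed in when it is done.

Besides the shell and the picture viewer there is one more tool, called after "Call:" as name(argument=value, ...), one argument or row to a line, values as JSON. send_rows: Moves the arm, as the interface text tells. Its arguments: {"type":"object","properties":{"rows":{"type":"string"},"grip":{"type":"number"},"grip_force":{"type":"number"}},"required":["rows"]}

```bash
mkdir -p pics; ls
python3 - <<'E'
from bench import r
import cv2
print(r.get_obs())
for n in ["scene","top","wrist"]:
    f=r.grab_frame(n); cv2.imwrite(f"pics/{n}0.png",f["pixels"][:,:,::-1]); print(n,f["intrinsics"],f["position"],f["orientation"],[k for k in f])
E
```

```text
pics
{'clock': 0.0, 'joints': array([-1.30109247,  0.47779359,  0.02231255,  1.55646767, -0.01148741,
        1.1093328 , -0.08307676]), 'qvel': array([ 0.00099932, -0.0007748 , -0.00080417,  0.00071444,  0.00204466,
       -0.00064206, -0.00072524]), 'tau': array([-2.83004838e-04, -5.96442747e+01,  1.60804007e+00, -2.81188130e+01,
        1.25383178e-02,  9.26323322e-03,  3.42602482e-05]), 'tcp_pos': array([0.24877138, 0.62682642, 0.23032273]), 'orientation': array([-1.55227096,  0.29659419, -0.29625501]), 'contact_force': array([ 0.62124211,  0.15591089, -0.17684136]), 'moment': array([ 0.05063426, -0.00049191,  0.01915637]), 'grip_width': 0.08556734187389392}
scene [[465.02156879   0.         322.54634469]
 [  0.         465.02156879 244.59467088]
 [  0.           0.           1.        ]] [-0.21588419 -0.77461911  0.61155852] [ 1.05587106 -0.45710909 -0.7012625 ] ['pixels', 'intrinsics', 'position', 'orientation']
top [[597.20096737   0.         318.06744247]
 [  0.         597.20096737 232.43595297]
 [  0.           0.           1.        ]] [ 0.37285482 -0.01174042  1.61183374] [ 0.09798627 -0.08902453 -1.57966807] ['pixels', 'intrinsics', 'position', 'orientation']
wrist [[337.95851489   0.         318.67368217]
 [  0.         337.95851489 237.70368314]
 [  0.           0.           1.        ]] [0.1764725  0.65539666 0.37265148] [-0.26620117 -0.17914693  1.18380761] ['pixels', 'intrinsics', 'position', 'orientation']
```

View pics/scene0.png

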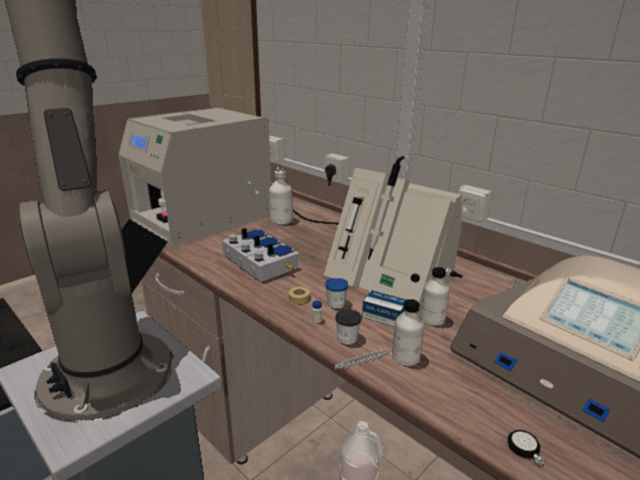

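View pics/top0.png

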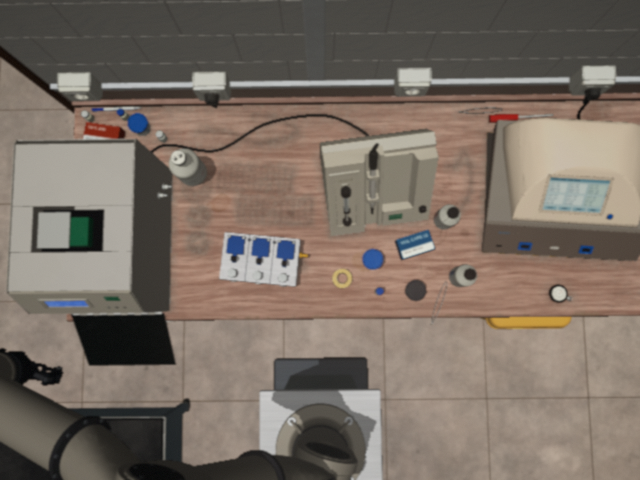

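View pics/wrist0.png

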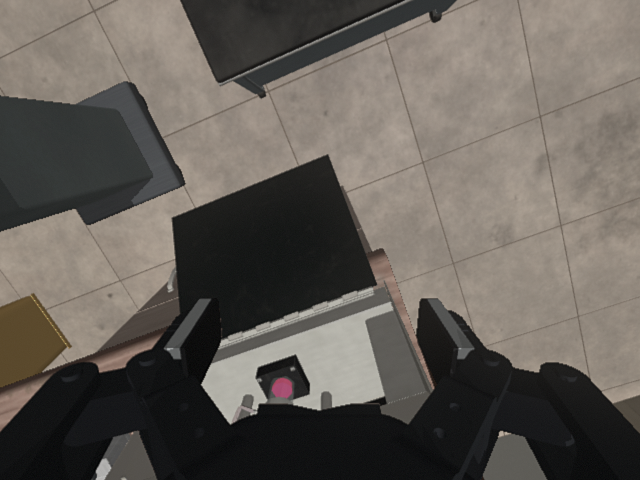

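The top view shows the block at about columns 220–300 and rows 233–287, with the bolts at the bottom edge and the blue caps above them. I'll zoom in there.

```bash
cat > h.py <<'E'
import numpy as np,cv2
from scipy.spatial.transform import Rotation as R
from bench import r
def rot(f): 
    return R.from_rotvec(f["orientation"]).as_matrix()
def ray(f,u,v):
    K=f["intrinsics"]; d=np.array([(u-K[0,2])/K[0,0],-(v-K[1,2])/K[1,1],-1.])
    return f["position"],rot(f)@d
def onz(f,u,v,z):
    p,d=ray(f,u,v); return p+d*(z-p[2])/d[2]
def proj(f,P):
    q=rot(f).T@(np.asarray(P)-f["position"]); K=f["intrinsics"]
    return np.array([K[0,2]+K[0,0]*q[0]/-q[2],K[1,2]-K[1,1]*q[1]/-q[2]])
E
python3 - <<'E'
from h import *
i=cv2.imread("pics/top0.png")
c=i[215:300,205:325]; cv2.imwrite("pics/topc.png",cv2.resize(c,None,fx=6,fy=6,interpolation=cv2.INTER_CUBIC))
i=cv2.imread("pics/scene0.png")
c=i[220:290,210:310]; cv2.imwrite("pics/scenec.png",cv2.resize(c,None,fx=8,fy=8,interpolation=cv2.INTER_CUBIC))
E
```

```text
(no output)
```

View pics/topc.png

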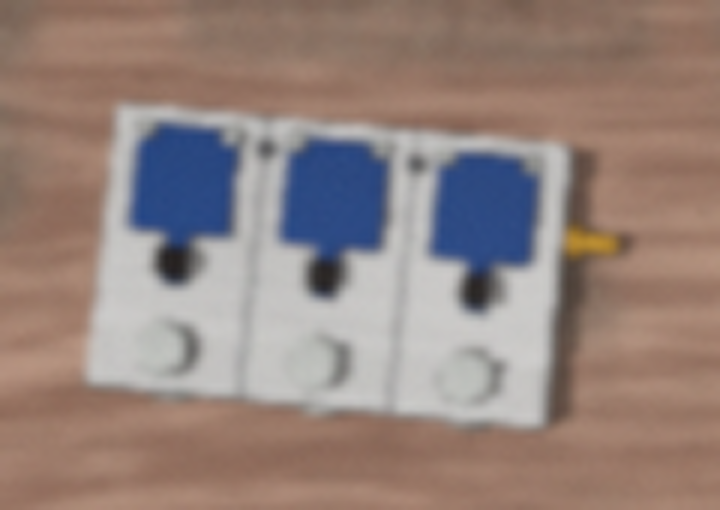

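View pics/scenec.png

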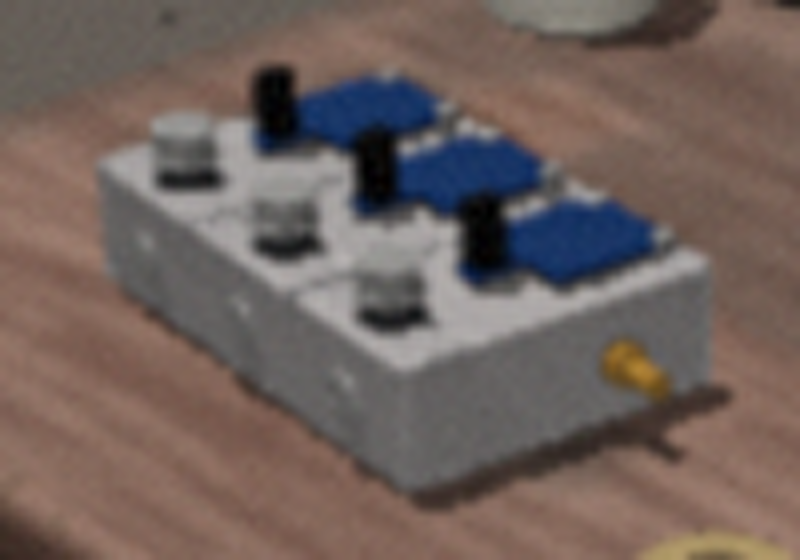

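Run:
```python
from h import *
f=r.grab_frame("top"); fs=r.grab_frame("scene")
def T(U,V): return (U+.5)/6-.5+205,(V+.5)/6-.5+215
def S(U,V): return (U+.5)/8-.5+210,(V+.5)/8-.5+220
C=[onz(f,*T(*p),.05) for p in [(118,104),(570,146),(548,427),(88,382)]]
print("corners",np.round(C,4)); 
c=np.mean(C,0); yv=(C[0]-C[1]+C[3]-C[2]); xv=(C[0]-C[3]+C[1]-C[2])
print(c,np.linalg.norm(yv)/2,np.linalg.norm(xv)/2,np.arctan2(xv[1],xv[0]),np.arctan2(-yv[0],yv[1]))
B=[onz(f,*T(*p),.071) for p in [(167,348),(317,361),(466,375)]]; print("bolts",np.round(B,4))
d=B[0]-B[2]; print(np.linalg.norm(d)/2,np.arctan2(-d[0],d[1]))
Bs=[onz(fs,*S(*p),.071) for p in [(186,126),(288,193),(390,253)]];print("bolts scene",np.round(Bs,4))
Tb=[onz(f,*T(*p),.082) for p in [(175,263),(324,276),(475,292)]]; print("tabs",np.round(Tb,4))
Ts=[onz(fs,*S(*p),.082) for p in [(274,73),(376,135),(485,205)]]; print("tabs scene",np.round(Ts,4))
o=r.get_obs(); M=R.from_rotvec(o["orientation"]).as_matrix(); print(M)
```

```text
corners [[0.5636 0.2435 0.05  ]
 [0.5428 0.045  0.05  ]
 [0.4202 0.0554 0.05  ]
 [0.4418 0.2556 0.05  ]]
[0.49212335 0.14988632 0.05      ] 0.20051264585851772 0.1227562349725148 -0.0917290118611527 -0.1060980057404476
bolts [[0.4551 0.2182 0.071 ]
 [0.4489 0.1536 0.071 ]
 [0.4422 0.0896 0.071 ]]
0.06461694303898093 -0.10061360208000489
bolts scene [[0.4574 0.2247 0.071 ]
 [0.4499 0.1566 0.071 ]
 [0.4461 0.0973 0.071 ]]
tabs [[0.4909 0.2133 0.082 ]
 [0.4846 0.1495 0.082 ]
 [0.477  0.0849 0.082 ]]
tabs scene [[0.4925 0.2199 0.082 ]
 [0.4856 0.1537 0.082 ]
 [0.477  0.0857 0.082 ]]
[[ 9.29479460e-01 -2.29248433e-04  3.68873800e-01]
 [-3.68873864e-01 -7.81593986e-04  9.29479135e-01]
 [ 7.52279089e-05 -9.99999668e-01 -8.11039312e-04]]
```

Call:
send_rows(
  rows="0 -0.01 0.01 0 0 0.02;0 -0.02 0.01 0 0 0.03;0.001 -0.03 0 0 0 0.03;0.001 -0.03 0 0 0 0.03;0.001 -0.03 0 0 0 0.03;0.001 -0.03 0 0 0 0.03;0.001 -0.03 0 0 0 0.03;0.001 -0.03 0 0 0 0.03;0.001 -0.03 0 0 0 0.03;0.002 -0.03 0 0 0 0.016",
  grip=0,
  grip_force=30,
)

```text
clock: 1.25
tcp_pos: [0.2579, 0.3557, 0.252]
orientation: [-1.569, 0.078, -0.079]
contact_force: [-0.5, -0.4, 0.1]
grip_width: 0.0003
```

Call:
send_rows(
  rows="0.015 -0.01 -0.01 0 0 0;0.025 -0.018 -0.015 0 0 0;0.025 -0.018 -0.015 0 0 0;0.027 -0.018 -0.015 0 0 0;0.027 -0.018 -0.015 0 0 0;0.027 -0.018 -0.015 0 0 0;0.027 -0.018 -0.015 0 0 0;0.018 -0.013 -0.012 0 0 0;0.006 -0.006 -0.01 0 0 0;0 0 0 0 0 0;0 0 0 0 0 0",
)

```text
clock: 2.35
tcp_pos: [0.454, 0.2211, 0.1296]
orientation: [-1.569, 0.08, -0.079]
contact_force: [-0.0, -0.4, 0.8]
grip_width: -0.0003
```

Run:
```python
from h import *
print(r.get_obs()["tcp_pos"],R.from_rotvec(r.get_obs()["orientation"]).as_matrix().round(3))
for n in ["scene","wrist"]:
    f=r.grab_frame(n); cv2.imwrite(f"pics/{n}1.png",f["pixels"][:,:,::-1])
    for P in [(.456,.220,.071),(.4495,.155,.071),(.4425,.091,.071),(.485,.15,.082)]: print(n,proj(f,P).round())
i=cv2.imread("pics/scene1.png"); cv2.imwrite("pics/scene1c.png",cv2.resize(i[180:300,190:330],None,fx=5,fy=5,interpolation=cv2.INTER_CUBIC))
```

```text
[0.45404611 0.22109286 0.12963848] [[ 0.995 -0.001  0.101]
 [-0.101  0.     0.995]
 [-0.001 -1.     0.   ]]
scene [233. 236.]
scene [246. 244.]
scene [259. 252.]
scene [257. 237.]
wrist [316. 263.]
wrist [214. 263.]
wrist [113. 263.]
wrist [212. 322.]
```

View pics/wrist1.png

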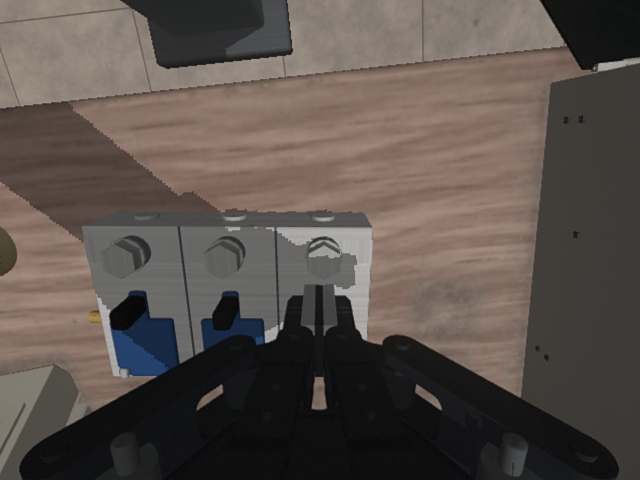

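View pics/scene1c.png

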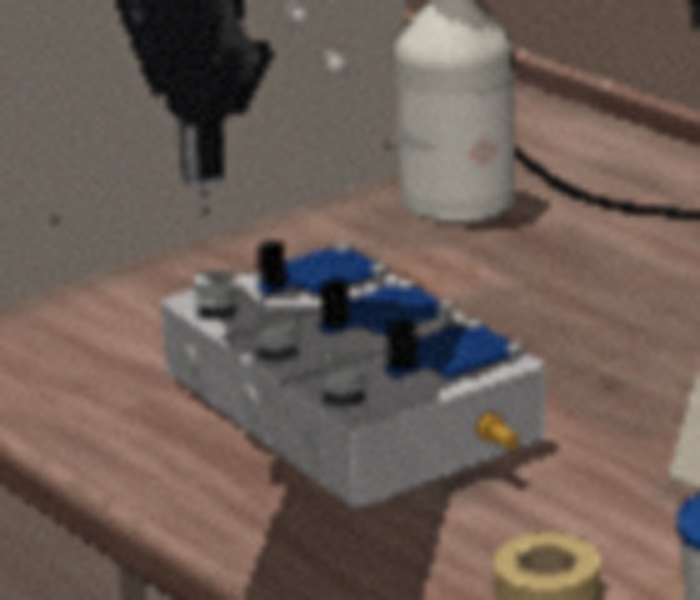

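Wrist view: bolt tops are near (322,248), (221,257) and (121,257), about 7 px right of the prediction, so I shift +2 mm in y and lower onto the left bolt.

Call:
send_rows(
  rows="0 0.001 -0.01 0 0 0;0 0.001 -0.02 0 0 0;0 0 -0.015 0 0 0;0 0 -0.008 0 0 0;0 0 0 0 0 0",
)

```text
clock: 2.95
tcp_pos: [0.454, 0.2224, 0.0753]
orientation: [-1.571, 0.081, -0.078]
contact_force: [0.6, -0.1, 0.1]
grip_width: -0.0002
```

Call:
send_rows(
  rows="0 0 -0.002 0 0 0;0 0 -0.002 0 0 0;0 0 -0.002 0 0 0;0 0 0 0 0 0",
)

```text
clock: 3.35
tcp_pos: [0.4553, 0.2226, 0.0706]
orientation: [-1.569, 0.079, -0.081]
contact_force: [-0.1, -0.6, 0.1]
grip_width: 0.0001
```

Call:
send_rows(
  rows="0 0 -0.002 0 0 0;0 0 0 0 0 0",
)

```text
clock: 3.55
tcp_pos: [0.4555, 0.2227, 0.0702]
orientation: [-1.568, 0.08, -0.081]
contact_force: [-4.9, -3.0, 21.0]
grip_width: -0.0003
```

Call:
send_rows(
  rows="0 0 -0.002 0 0 0;0 0 0 0 0 0",
)

```text
clock: 3.75
tcp_pos: [0.4556, 0.2228, 0.0698]
orientation: [-1.567, 0.08, -0.081]
contact_force: [-11.0, -5.2, 41.4]
grip_width: 0.0001
```

The left bolt is tight (41 N at about 1 mm). Next is the middle one.

Call:
send_rows(
  rows="0 0 0.015 0 0 0;0 0 0.02 0 0 0;-0.002 -0.02 0 0 0 0;-0.003 -0.025 0 0 0 0;-0.002 -0.02 0 0 0 0;0 0 -0.015 0 0 0;0 0 -0.01 0 0 0;0 0 0 0 0 0",
)

```text
clock: 4.55
tcp_pos: [0.4471, 0.1574, 0.0752]
orientation: [-1.57, 0.081, -0.078]
contact_force: [0.4, 0.1, 0.1]
grip_width: 0.0
```

Call:
send_rows(
  rows="0 0 -0.003 0 0 0;0 0 -0.003 0 0 0;0 0 0 0 0 0",
)

```text
clock: 4.85
tcp_pos: [0.4481, 0.1578, 0.0702]
orientation: [-1.569, 0.079, -0.08]
contact_force: [-0.1, -0.8, 0.6]
grip_width: 0.0003
```

Call:
send_rows(
  rows="0 0 -0.003 0 0 0;0 0 0 0 0 0",
)

```text
clock: 5.05
tcp_pos: [0.4481, 0.1576, 0.0672]
orientation: [-1.569, 0.08, -0.08]
contact_force: [-0.1, -0.4, -0.5]
grip_width: -0.0001
```

Call:
send_rows(
  rows="0 0 -0.003 0 0 0;0 0 0 0 0 0",
)

```text
clock: 5.25
tcp_pos: [0.4483, 0.1577, 0.0661]
orientation: [-1.568, 0.08, -0.08]
contact_force: [-6.6, -1.7, 27.2]
grip_width: -0.0001
```

Call:
send_rows(
  rows="0 0 -0.002 0 0 0;0 0 0 0 0 0",
)

```text
clock: 5.45
tcp_pos: [0.4484, 0.1577, 0.0656]
orientation: [-1.568, 0.081, -0.081]
contact_force: [-13.4, -4.0, 47.5]
grip_width: -0.0002
```

Call:
send_rows(
  rows="0 0 0.015 0 0 0;0 0 0.02 0 0 0;-0.002 -0.025 0.005 0 0 0;-0.003 -0.025 0 0 0 0;-0.002 -0.015 0 0 0 0;0 0 0 0 0 0",
)

```text
clock: 6.05
tcp_pos: [0.4404, 0.0902, 0.1022]
orientation: [-1.57, 0.083, -0.082]
contact_force: [-0.2, 0.5, 0.6]
grip_width: 0.0001
```

Run:
```python
from h import *
print(r.get_obs()["tcp_pos"],r.get_obs()["contact_force"])
for n in ["scene","wrist"]:
    f=r.grab_frame(n); cv2.imwrite(f"pics/{n}2.png",f["pixels"][:,:,::-1])
i=cv2.imread("pics/scene2.png"); cv2.imwrite("pics/scene2c.png",cv2.resize(i[210:290,210:310],None,fx=7,fy=7,interpolation=cv2.INTER_CUBIC))
i=cv2.imread("pics/wrist2.png"); cv2.imwrite("pics/wrist2c.png",cv2.resize(i[180:400,180:580],None,fx=2,fy=2,interpolation=cv2.INTER_CUBIC))
```

```text
[0.44040298 0.09015095 0.10223912] [-0.24346026  0.47224569  0.61755789]
```

View pics/wrist2c.png

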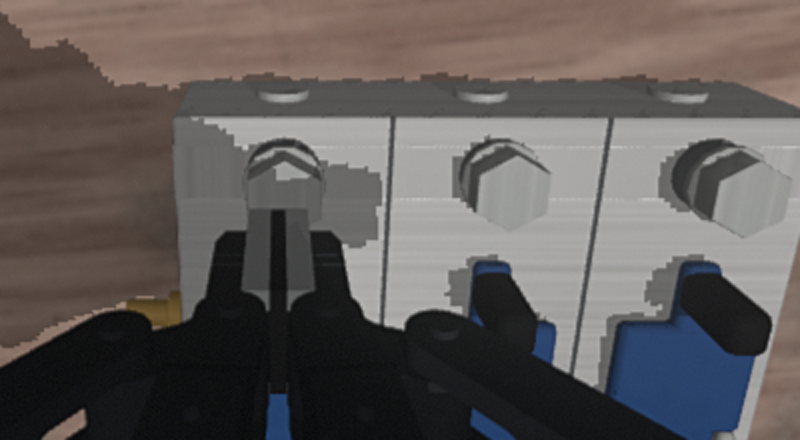

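View pics/scene2c.png

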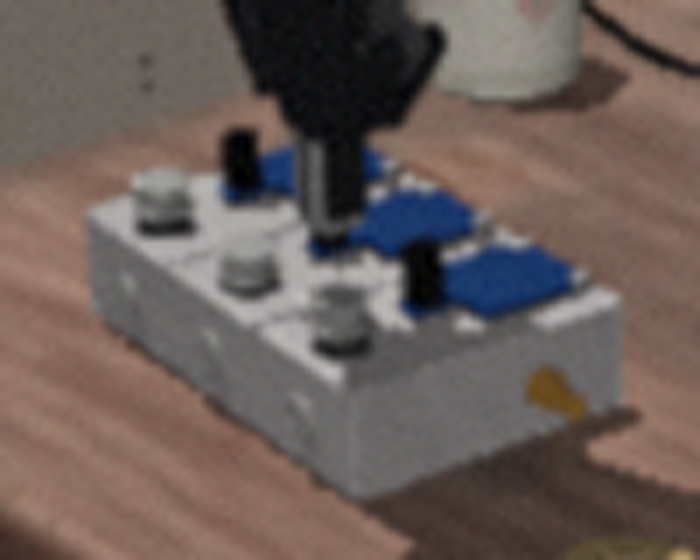

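The middle bolt now sits visibly lower than the left (shorter skirt under its head). I'll still tap the right one as a reference, then re-check the middle bolt's height.

Call:
send_rows(
  rows="0.001 0.002 -0.015 0 0 0;0 0 -0.011 0 0 0;0 0 -0.002 0 0 0;0 0 -0.002 0 0 0;0 0 -0.002 0 0 0;0 0 0 0 0 0",
)

```text
clock: 6.75
tcp_pos: [0.4421, 0.0946, 0.0706]
orientation: [-1.569, 0.08, -0.08]
contact_force: [-0.1, -0.3, -0.7]
grip_width: 0.0
```

Call:
send_rows(
  rows="0 0 -0.001 0 0 0;0 0 0 0 0 0",
)

```text
clock: 6.95
tcp_pos: [0.4422, 0.0947, 0.0703]
orientation: [-1.569, 0.08, -0.08]
contact_force: [-4.0, -0.3, 13.0]
grip_width: -0.0
```

Call:
send_rows(
  rows="0 0 -0.001 0 0 0;0 0 0 0 0 0",
)

```text
clock: 7.15
tcp_pos: [0.4423, 0.0947, 0.0701]
orientation: [-1.568, 0.08, -0.08]
contact_force: [-6.7, -0.6, 25.6]
grip_width: 0.0
```

The right bolt is tight. I'll press the middle one again.

Call:
send_rows(
  rows="0 0 0.015 0 0 0;0 0 0.015 0 0 0;0.002 0.02 0 0 0 0;0.003 0.025 0 0 0 0;0.002 0.019 0 0 0 0;0 0 -0.015 0 0 0;0 0 -0.01 0 0 0;0 0 -0.004 0 0 0;0 0 0 0 0 0",
)

```text
clock: 8.05
tcp_pos: [0.4485, 0.1576, 0.0688]
orientation: [-1.57, 0.082, -0.08]
contact_force: [-0.2, -0.5, 0.2]
grip_width: 0.0
```

Call:
send_rows(
  rows="0 0 -0.002 0 0 0;0 0 0 0 0 0",
)

```text
clock: 8.25
tcp_pos: [0.4492, 0.1582, 0.0675]
orientation: [-1.569, 0.08, -0.081]
contact_force: [0.2, -0.1, -0.4]
grip_width: -0.0001
```

Call:
send_rows(
  rows="0 0 -0.001 0 0 0;0 0 0 0 0 0",
)

```text
clock: 8.45
tcp_pos: [0.4493, 0.1584, 0.0666]
orientation: [-1.569, 0.08, -0.081]
contact_force: [0.2, -0.5, -0.2]
grip_width: -0.0001
```

Call:
send_rows(
  rows="0 0 -0.001 0 0 0;0 0 0 0 0 0",
)

```text
clock: 8.65
tcp_pos: [0.4494, 0.1584, 0.0663]
orientation: [-1.569, 0.08, -0.081]
contact_force: [-3.0, -1.4, 12.9]
grip_width: -0.0
```

Call:
send_rows(
  rows="0 0 -0.001 0 0 0;0 0 0 0 0 0",
)

```text
clock: 8.85
tcp_pos: [0.4495, 0.1585, 0.0661]
orientation: [-1.568, 0.08, -0.081]
contact_force: [-5.2, -3.1, 24.4]
grip_width: 0.0
```

Call:
send_rows(
  rows="0 0 -0.001 0 0 0;0 0 0 0 0 0",
)

```text
clock: 9.05
tcp_pos: [0.4496, 0.1585, 0.0659]
orientation: [-1.568, 0.08, -0.081]
contact_force: [-9.0, -4.1, 35.9]
grip_width: 0.0002
```

Call:
send_rows(
  rows="0 0 0.015 0 0 0;-0.001 0 0.02 0 0 0;0 -0.002 0.004 0 0 0;0 0 0 0 0 0;0 0 0 0 0 0",
)

```text
clock: 9.55
tcp_pos: [0.4476, 0.1563, 0.1018]
orientation: [-1.57, 0.08, -0.08]
contact_force: [-0.1, -0.0, -0.2]
grip_width: 0.0002
```

Run:
```python
from h import *
print(r.get_obs()["tcp_pos"],r.get_obs()["contact_force"])
for n in ["scene","wrist"]:
    f=r.grab_frame(n); cv2.imwrite(f"pics/{n}3.png",f["pixels"][:,:,::-1])
a=cv2.imread("pics/scene0.png")[220:290,215:285]; i=cv2.imread("pics/scene3.png")[220:290,215:285]
cv2.imwrite("pics/scene3c.png",cv2.resize(np.hstack([a,i]),None,fx=5.7,fy=5.7,interpolation=cv2.INTER_CUBIC))
i=cv2.imread("pics/wrist3.png")[200:330,360:520];a=cv2.imread("pics/wrist2.png")[200:330,360:520]
cv2.imwrite("pics/wrist3c.png",cv2.resize(np.hstack([a,i]),None,fx=2.5,fy=2.5,interpolation=cv2.INTER_CUBIC))
```

```text
[0.44764168 0.15625511 0.10175402] [-0.06970798 -0.01996886 -0.18731546]
```

View pics/wrist3c.png

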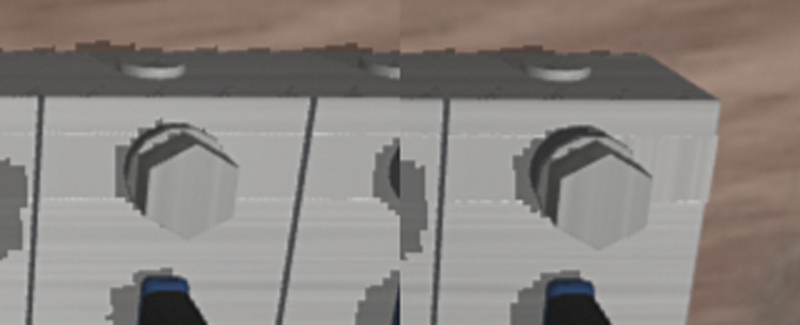

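View pics/scene3c.png

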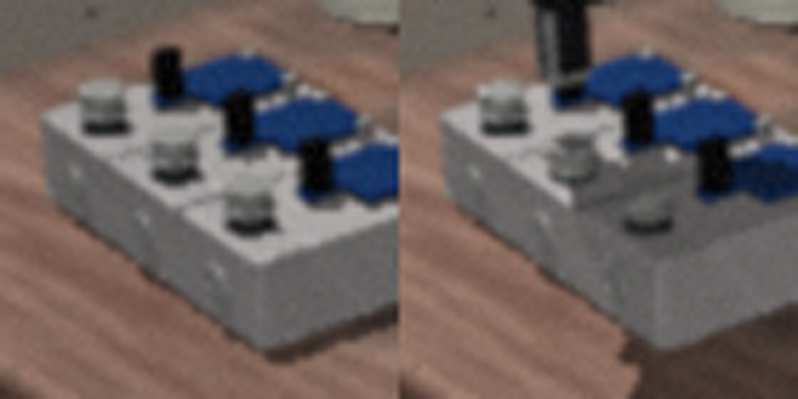

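Run:
```python
from h import *
f=r.grab_frame("wrist")
print(f["position"])
for z in (.071,.067,.066,.064): print(z,proj(f,(.4545,.223,z)), proj(f,(.4545-.012,.223,z))-proj(f,(.4545+.012,.223,z)))
```

```text
[0.37024985 0.16415007 0.24382711]
0.071 [439.24506339 279.19603022] [  0.16351635 -39.41517834]
0.067 [436.84647373 276.2818628 ] [  0.07176063 -38.73773591]
0.066 [436.2616699  275.57135516] [  0.04993487 -38.57191004]
0.064 [435.10926329 274.17123831] [ 7.55108488e-03 -3.82443812e+01]
```

The images suggest the middle bolt sank about 5.5–6 mm, while contact heights suggest 4–5 mm. I'll press once more, 7 mm farther from the tab, to make sure it's at its stop.

Call:
send_rows(
  rows="-0.004 0.001 -0.015 0 0 0;-0.002 0 -0.01 0 0 0;0 0 -0.006 0 0 0;0 0 -0.003 0 0 0;0 0 -0.002 0 0 0;0 0 -0.001 0 0 0;0 0 0 0 0 0",
)

```text
clock: 10.4
tcp_pos: [0.442, 0.1573, 0.0663]
orientation: [-1.569, 0.081, -0.08]
contact_force: [-5.1, -1.3, 13.0]
grip_width: -0.0004
```

Call:
send_rows(
  rows="0 0 -0.001 0 0 0;0 0 0 0 0 0",
)

```text
clock: 10.6
tcp_pos: [0.4421, 0.1573, 0.0661]
orientation: [-1.569, 0.081, -0.08]
contact_force: [-7.3, -3.0, 23.5]
grip_width: 0.0001
```

Call:
send_rows(
  rows="0 0 -0.001 0 0 0;0 0 0 0 0 0",
)

```text
clock: 10.8
tcp_pos: [0.4422, 0.1574, 0.0658]
orientation: [-1.568, 0.081, -0.08]
contact_force: [-10.6, -4.4, 35.8]
grip_width: 0.0002
```

The height is the same 7 mm farther out, so the bolt is at its stop and the middle bolt is the loose one. I'll lift, open the fingers to 38 mm and line up over the middle tab.

Call:
send_rows(
  rows="0 0 0.02 0 0 0;0 0 0.03 0 0 0;0.015 -0.001 0.015 0 0 0;0.017 -0.002 0 0 0 0;0.008 -0.002 0 0 0 0;0 0 0 0 0 0;0 0 0 0 0 0",
  grip=0.038,
  grip_force=20,
)

```text
clock: 11.5
tcp_pos: [0.4811, 0.1521, 0.1277]
orientation: [-1.57, 0.082, -0.079]
contact_force: [-0.6, 0.1, 0.1]
grip_width: 0.0379
```

Run:
```python
from h import *
print(r.get_obs()["tcp_pos"],r.get_obs()["contact_force"],r.get_obs()["joints"].round(3))
for n in ["scene","wrist","top"]:
    f=r.grab_frame(n); cv2.imwrite(f"pics/{n}4.png",f["pixels"][:,:,::-1]); print(n,proj(f,(.485,.1525,.082)),proj(f,(.485,.1525,.060)),proj(f,(.449,.157,.064)))
i=cv2.imread("pics/scene4.png")[200:290,210:310]
cv2.imwrite("pics/scene4c.png",cv2.resize(i,None,fx=6,fy=6,interpolation=cv2.INTER_CUBIC))
```

```text
[0.48105012 0.15209926 0.1276632 ] [-0.57777821  0.11173062  0.12337923] [-0.612  0.337  0.219  2.065 -0.106  0.751  1.142]
scene [256.65640325 236.63588859] [257.04137785 243.93593635] [245.34589198 246.08425455]
wrist [319.72671763 274.67197417] [319.6320663 261.4235901] [321.02472004 209.27753433]
top [257.40858015 260.44153648] [258.31420233 261.04999352] [256.39598028 274.83893909]
```

View pics/wrist4.png

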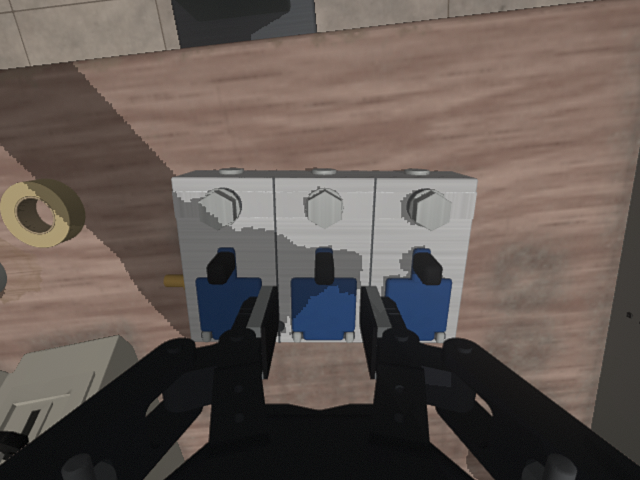

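View pics/scene4c.png

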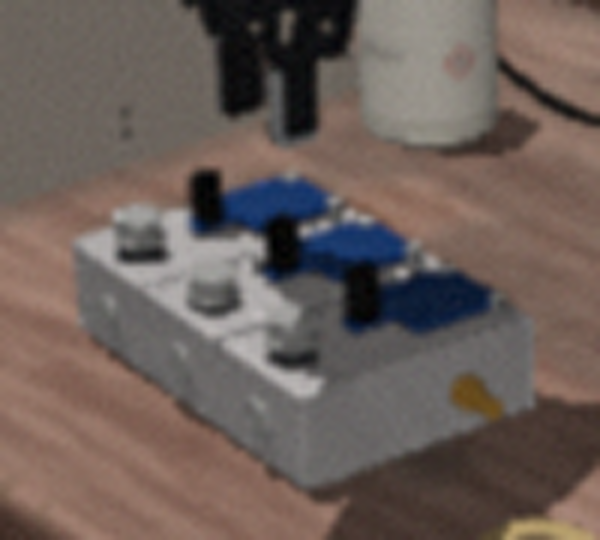

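Wrist view: the middle tab (column 324) sits nearly centred between the fingers (columns 277 and 363), with the bolt in front of it clearly sunk. I shift +1.5 mm in y and descend.

Call:
send_rows(
  rows="0 0.0015 -0.015 0 0 0;0 0 -0.02 0 0 0;0 0 -0.018 0 0 0;0 0 -0.01 0 0 0;0 0 -0.004 0 0 0;0 0 0 0 0 0;0 0 0 0 0 0",
)

```text
clock: 12.35
tcp_pos: [0.4824, 0.1541, 0.0619]
orientation: [-1.569, 0.079, -0.081]
contact_force: [-0.1, 0.1, 0.2]
grip_width: 0.0378
```

Call:
send_rows(
  rows="0 0 0 0 0 0;0 0 0 0 0 0;0 0 0 0 0 0;0 0 0 0 0 0;0 0 0 0 0 0",
  grip=0,
  grip_force=25,
)

```text
clock: 12.85
tcp_pos: [0.4824, 0.1551, 0.0618]
orientation: [-1.568, 0.078, -0.08]
contact_force: [-1.2, 4.8, 3.7]
grip_width: 0.0115
```

Run:
```python
from h import *
o=r.get_obs();print(o["tcp_pos"],o["contact_force"],o["grip_width"])
for n in ["scene","wrist"]:
    f=r.grab_frame(n); cv2.imwrite(f"pics/{n}5.png",f["pixels"][:,:,::-1])
i=cv2.imread("pics/scene5.png")[200:290,210:310]
j=cv2.imread("pics/wrist5.png")[140:420,120:520]
cv2.imwrite("pics/c5.png",np.hstack([cv2.resize(i,(400,360),interpolation=cv2.INTER_CUBIC),cv2.resize(j,(400,360))]))
yaw=-.102; Rz=R.from_euler('z',yaw).as_matrix()
def Ry(a): return R.from_euler('y',a).as_matrix()
def T(th): return Ry(th)@[-.059,0,.018]+Ry(th/2)@[-.003,0,-.012]
prev=T(0)
for k in range(1,21):
    t=T(k*.05); print(k,(Rz@(t-prev)).round(4)); prev=t
print(Rz@[0,.025,0])
```

```text
[0.48242438 0.15513481 0.06179635] [-1.18418565  4.84494266  3.65489624] 0.011456866557766988
1 [ 0.0007 -0.0001  0.003 ]
2 [ 0.0008 -0.0001  0.003 ]
3 [ 0.001  -0.0001  0.0029]
4 [ 0.0011 -0.0001  0.0028]
5 [ 0.0012 -0.0001  0.0028]
6 [ 0.0014 -0.0001  0.0027]
7 [ 0.0015 -0.0002  0.0026]
8 [ 0.0016 -0.0002  0.0025]
9 [ 0.0017 -0.0002  0.0025]
10 [ 0.0019 -0.0002  0.0024]
11 [ 0.002  -0.0002  0.0023]
12 [ 0.0021 -0.0002  0.0021]
13 [ 0.0022 -0.0002  0.002 ]
14 [ 0.0023 -0.0002  0.0019]
15 [ 0.0024 -0.0002  0.0018]
16 [ 0.0024 -0.0003  0.0017]
17 [ 0.0025 -0.0003  0.0015]
18 [ 0.0026 -0.0003  0.0014]
19 [ 0.0026 -0.0003  0.0013]
20 [ 0.0027 -0.0003  0.0011]
[0.00254558 0.02487006 0.        ]
```

View pics/c5.png

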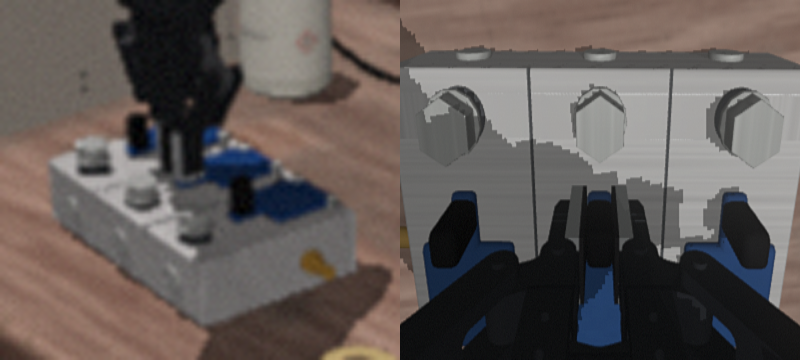

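The tab is gripped (opening 11.5 mm, tab centred between the pads). I'll start opening along the arc, tilting the tool at half the cap's rate.

Call:
send_rows(
  rows="0.0007 0 0.003 0.0025 0.025 0;0.0008 0 0.003 0.0025 0.025 0;0.001 0 0.003 0.0025 0.025 0;0.0011 -0.0001 0.0028 0.0025 0.025 0;0.0012 -0.0001 0.0028 0.0025 0.025 0;0.0014 -0.0001 0.0027 0.0025 0.025 0;0.0015 -0.0002 0.0026 0.0025 0.025 0;0.0016 -0.0002 0.0025 0.0025 0.025 0;0 0 0 0 0 0",
)

```text
clock: 13.85
tcp_pos: [0.4908, 0.1542, 0.0831]
orientation: [-1.553, 0.239, 0.08]
contact_force: [-0.2, 6.0, -3.8]
grip_width: 0.0112
```

Call:
send_rows(
  rows="0.0017 -0.0002 0.0025 0.0025 0.025 0;0.0019 -0.0002 0.0024 0.0025 0.025 0;0.002 -0.0002 0.0023 0.0025 0.025 0;0.0021 -0.0002 0.0021 0.0025 0.025 0;0.0022 -0.0002 0.002 0.0025 0.025 0;0.0023 -0.0002 0.0019 0.0025 0.025 0;0.0024 -0.0002 0.0018 0.0025 0.025 0;0.0024 -0.0003 0.0017 0.0025 0.025 0;0.0025 -0.0003 0.0015 0.0025 0.025 0;0.0026 -0.0003 0.0014 0.0025 0.025 0;0.0026 -0.0003 0.0013 0.0025 0.025 0;0.0027 -0.0003 0.0011 0.0025 0.025 0;0 0 0 0 0 0;0 0 0 0 0 0",
)

```text
clock: 15.25
tcp_pos: [0.5164, 0.1516, 0.1054]
orientation: [-1.507, 0.474, 0.32]
contact_force: [-5.0, 5.6, 1.7]
grip_width: 0.0114
```

Run:
```python
from h import *
o=r.get_obs();print(o["tcp_pos"],o["contact_force"],o["grip_width"],o["joints"].round(2))
for n in ["scene","wrist","top"]:
    f=r.grab_frame(n); cv2.imwrite(f"pics/{n}6.png",f["pixels"][:,:,::-1])
i=cv2.imread("pics/scene6.png")[180:290,200:310]
cv2.imwrite("pics/c6.png",np.hstack([cv2.resize(i,(400,400),interpolation=cv2.INTER_CUBIC),cv2.resize(cv2.imread("pics/wrist6.png")[80:400,160:480],(400,400))]))
```

```text
[0.51635724 0.1515831  0.10536369] [-5.02430984  5.60261683  1.7196489 ] 0.011376832798940664 [-0.39  0.68  0.14  1.65 -0.27  1.32  1.35]
```

View pics/c6.png

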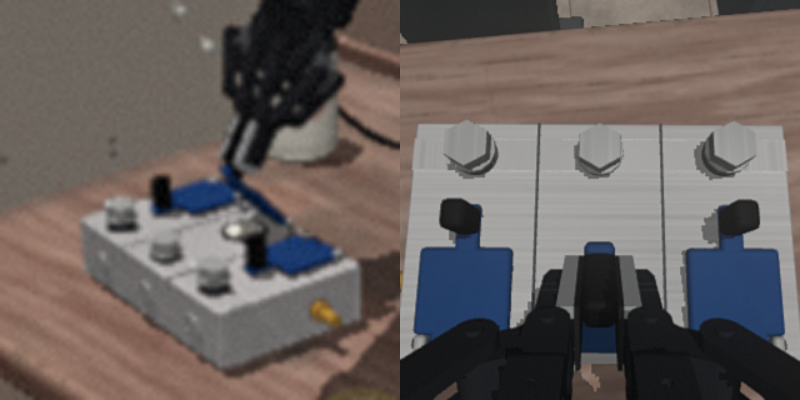

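View pics/top6.png

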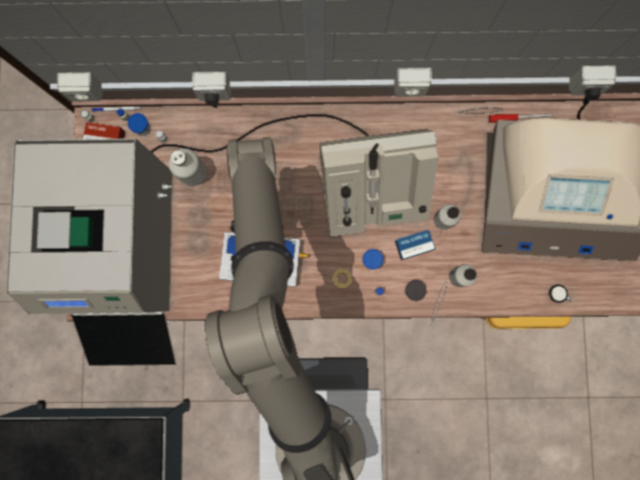

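Run:
```python
from h import *
f=r.grab_frame("scene")
Rz=R.from_euler('z',-.102).as_matrix(); H=np.array([.5437,.149,.0545])
for t in (0,.4,.6,.8,.9,1.0,1.1):
    Ry=R.from_euler('y',t).as_matrix()
    print(t,[proj(f,H+Rz@Ry@np.array(p)).round(1) for p in [(-.066,0,.006),(0,0,0)]])
```

```text
0 [array([254.3, 244.2]), array([274.4, 239.8])]
0.4 [array([256.2, 235.1]), array([274.4, 239.8])]
0.6 [array([258.3, 230.7]), array([274.4, 239.8])]
0.8 [array([261.1, 226.7]), array([274.4, 239.8])]
0.9 [array([262.7, 224.9]), array([274.4, 239.8])]
1.0 [array([264.4, 223.3]), array([274.4, 239.8])]
1.1 [array([266.2, 221.8]), array([274.4, 239.8])]
```

The picture gives about 0.85 rad and the arm's path about 0.95. I'll add a little more opening for margin.

Call:
send_rows(
  rows="0.0027 -0.0003 0.0012 0.0025 0.025 0;0.0027 -0.0003 0.001 0.0025 0.025 0;0.0027 -0.0003 0.001 0.0025 0.025 0;0 0 0 0 0 0;0 0 0 0 0 0;0 0 0 0 0 0",
)

```text
clock: 16.05
tcp_pos: [0.5248, 0.1507, 0.1084]
orientation: [-1.492, 0.531, 0.377]
contact_force: [-2.6, 5.3, 0.3]
grip_width: 0.0109
```

Run:
```python
from h import *
o=r.get_obs();print(o["clock"],o["tcp_pos"],o["contact_force"],o["grip_width"],abs(o["qvel"]).max())
for n in ["scene","wrist"]:
    f=r.grab_frame(n); cv2.imwrite(f"pics/{n}7.png",f["pixels"][:,:,::-1])
i=cv2.imread("pics/scene7.png")[180:290,200:310]
cv2.imwrite("pics/c7.png",np.hstack([cv2.resize(i,(400,400),interpolation=cv2.INTER_CUBIC),cv2.resize(cv2.imread("pics/wrist7.png")[80:400,160:480],(400,400))]))
```

```text
16.05 [0.52484977 0.15065168 0.1084315 ] [-2.62092423  5.28533719  0.30601658] 0.010944356903211275 0.004150209944558005
```

View pics/c7.png

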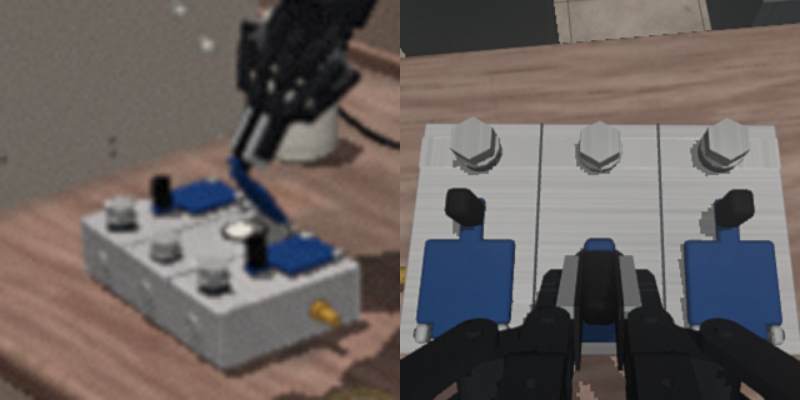

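The middle cap now stands at about 1.0 rad (front end near pixel 264,224) with its tab between the pads. The outer caps are shut and the middle bolt is low, so I'm handing in.

```bash
python3 -c "
from bench import r
print(r.hand_in()); print(r.get_obs()['grip_width'])"
```

```text
the job is handed in; nothing more can be done
None
the job is handed in; nothing more can be done
```

The loose bolt was the middle one. I handed in at about 16 s, with the fingers still holding its cap open. I got no verdict back.

- **Finding the bolt:** I tapped all three from above with the fingers shut. The left and right bolts stopped the fingers at about 70 mm, and the force rose at once to 41 N and 26 N. The middle bolt gave way without measurable force, then stopped firmly at about 66 mm and stayed there on two repeat presses.
- **Opening the cap:** I gripped the middle tab, closing to 11.5 mm on the 12 mm wide tab. I then swung it up along its arc while tilting the tool at half the cap's rate.
- **Last checks:** The pictures put the middle cap at about 1.0 rad, with the tab between the pads at 25 N commanded grip. The two outer caps looked shut and the middle bolt was visibly lower than the others. I took no picture to check the bystanders at the end, but I noticed no contact with any of them.

**Disagreement:** The middle bolt's sink does not match the stated 7 mm. Contact heights give only about 4.2–5 mm and the images about 5.5–6 mm. Both are above the 4 mm limit, but the contact reading leaves little margin.

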